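# Clear the parts list and hold the magnifier over it

## Robot

A 7-joint arm with a two-finger parallel gripper is mounted at the origin on the work surface. World frame = base frame: x ahead of the robot, y to its left, z up, the work surface at z = 0. Lengths are in m, angles in degrees, forces in N, time in s.
With the tool pointing down it reaches from about 0.425 to 1.025 m from the base axis. Payload 9.4 kg.
Tool frame: the origin (TCP) lies on the centre line of the jaws, within the pads' length; the fingertips stand robot.tip_extent ahead of it and the grasp point (between the pads) lies 11 mm behind it (robot.tip_extent is the distance from the TCP to the fingertips, in m); z points along the fingers, y is the direction in which the jaws open and shut (so a half turn about z gives the same grasp; the last joint's range is limited). The gripper opens to 85 mm and grips with 20 to 120 N. Pads are 22 mm wide; open, the fingers measure 114 mm over their backs; the gripper's body (76 mm by 85 mm) begins 54 mm behind the grasp point. The pads swing forward as they close: fully open they stand 13 mm farther back than shut.
Start: joints at [71.293, 34.337, -0.143, 91.639, 0.103, 54.024, -4.572], TCP at [0.179, -0.702, 0.239] pointing down, gripper open.
Joint ranges: [-147.43, 147.43], [-19.82, 112.94], [-74.19, 73.91], [6.32, 146.72], [-59.91, 239.91], [6.04, 106.73], [-150.56, 150.56]. Speed limits (degrees/s): [127.2, 127.2, 172.46, 172.46, 180, 180, 180].

## Interface

Orientations are given as a 3x3 rotation matrix whose columns are the frame's x, y, z axes.
In Python, from workcell import robot gives the robot as it stands.
- The arm moves only by the tool send_rows, never from a script. Its argument "rows" is a list of rows, each a list of 3 entries, a list of its own where there are three numbers: the opening, from -1 (shut) to 1 (fully open), so that 0 is half open, then the shift along the tool's x, y, z each as a share of 600 mm, from -1 to 1, then the turn about the tool's z as a share of 90 degrees, from -1 to 1. In form: [[gripper, [tx, ty, tz], roll], ...]. A call has 1 to 20 rows; each row shifts and turns the commanded pose from where the row before left it, along the tool's axes as they then stand; what a row does not reach is not made up. A row lasts 1/8 s, in which the tool goes at most 62.5 mm and 10.7 degrees, less where a joint would pass 70% of its speed; a pose out of reach is approached as far as the arm can. A call with a number of a shift or a turn outside -1 to 1 is refused whole. A call with a gripper value outside its range is refused whole. The fingers move at their own pace and stop on an object; "grip_force" is the grip in N (left out, the last holds). Time passes only in rows, so rows that do not move let the fingers close. It gives the time, the measured TCP pose, the force and the opening at its end, in the units of the state.
- robot.get_state(): the state, without advancing time (a new reading comes with each control period).
- robot.grab_frame(name): name is "side" or "top"; returns the picture (384x512x3 uint8, red, green, blue); there is no depth.
- robot.camera_info(name): a dict with "mtx" (3x3 intrinsics, pixels), "eye" and "orientation" of the camera in the world. Camera axes: x right, y up, looking along -z (the intrinsics and any distortion apply to the point x, -y, -z); pixel columns grow to the right and rows downward; lengths in m; the calibration is good to about 2 mm. A picture is of the moment at which its call begins. camera_info takes no time and is no camera call.
- robot.close_job(): hands the job in, once; it reports no verdict.
The state is a dict: "time_s": time; "joint_positions": joint angles; "qvel": joint speeds; "joint_torque": joint torques, N m; "ee_pos": TCP position; "eef_rot": TCP orientation; "ft_force": force on the tool from outside, world axes, zero at the start; "moment": the same for the moment, N m; "gripper_width": finger opening in m.
Only numpy, scipy, OpenCV 4.12 (cv2) and the standard library are available. Lean on these libraries where they do the work, as an engineer would, in place of code of your own. Each camera call takes 0.05 s, during which the arm holds its last target. There are 200 camera calls.

## Task

The pink and the green sticky-note pad are lying over the red-framed parts list on the drawing: stack them both squarely on the yellow pad, in either order, leaving the yellow pad where it is. Then fetch the rectangular magnifier from behind the desk organiser, lift it over the organiser without disturbing the other things on the desk, and hold it level about 3 cm above the drawing, its lens centred on the red frame with the long sides parallel, so that I can read the whole list through it. Finish while still holding it there in the gripper: do not put it down, and let it touch nothing else.

Things in the scene. Friction and masses are not known exactly. Their poses are not given: they have to be found in the camera images.
- drawing: White A3 plan, 420 x 297 mm, under 1 mm thick, fixed flat on the desk, mostly on the robot's right. Origin at its middle on the desk; x along its long side, z up.
- list_center (a point): Centre of the parts list printed on the drawing: a small table in a bright red frame 84 mm (its x) x 36 mm (its y), flat on the paper; z up. At the start the pink and green pads lie over its two ends.
- pad_yellow_center (a point): Centre (half-way up) of the yellow sticky-note pad, a loose rigid block 76 mm (x) x 51 mm (y) x 14 mm (z), about 45 g, lying alone on the desk between the drawing and the organiser: the bottom of the pile to be made.
- pad_pink_center (a point): Centre (half-way up) of the loose pink pad, 76 mm (x) x 51 mm (y) x 14 mm (z), about 45 g, lying flat on the drawing (underside at z = 0, the desk surface). Grasp it across the 51 mm.
- pad_green_center (a point): Centre (half-way up) of the loose green pad, same size, weight and lie as the pink one.
- magnifier: Black rectangular hand magnifier, about 150 g, lying flat on the desk on the robot's left, beyond the organiser. Clear lens 100 x 50 mm in a rim 112 mm (x) x 62 mm (y) x 14 mm (z); a straight handle, 24 mm wide and 22 mm high, runs from 66 to 168 mm from the lens centre towards -x, its underside level with the rim's. Origin under the lens centre, at the level of the underside.
- magnifier_grip (a point): Point on the magnifier's handle half-way up it (11 mm above the underside), 90 mm from the lens centre towards the magnifier's -x, close to its centre of mass. Axes as the magnifier: x from handle to lens, z up.
- lens_center (a point): Centre of the magnifier's lens, 7 mm above the underside; x along the long side, away from the handle.
- organiser: Dark steel desk organiser, loose, about 0.9 kg, 260 mm (x) x 75 mm (y) x 100 mm high; the pens and rulers standing in it reach 160 mm. Stands between the yellow pad and the magnifier. Origin under its centre. Leave alone.
- phone: Black cordless phone standing in a silver cradle of 84 mm diameter, about 165 mm high, loose. Origin under the cradle's centre. Leave alone.
- mug: Blue mug, 80 mm diameter, 95 mm high, handle at its +y, loose. Origin under its centre. Leave alone.
- calculator: Grey-blue calculator, 80 mm (x) x 160 mm (y) x 18 mm, lying flat, loose. Origin under its centre. Leave alone.
Mind the look-alikes: they are no part of the job. What is meant by the part that bears pad_pink_center is not black, and is the larger of those in its own colour.

How it is judged:
By the outcome, as a careful person would: the job done as asked, in the order asked, and still so for the second after the job is handed in, while the arm keeps its last pose, push and grip.
It also fails if it takes over 72 s, if anything falls off the work surface, if the arm or the gripper's body presses on something with over 40 N, if the wrist force passes 120 N, or if a joint passes its speed limit or range.

## Working session

There is one attempt and no reset: what is moved stays moved. The work goes in short steps, Python scripts to look and compute and a tool call to move; the robot and the scene stay as the last step left them, time stands still between calls to the robot, and variables do not carry over. Pictures are saved under pics/ and viewed, about 8 in all and at most 12, crops included, and the job is handed in when it is done.

Besides the shell and the picture viewer there is one more tool, called by a JSON object that holds its "fn" and its "kwargs", one argument or row to a line. send_rows: Moves the arm, as the interface text tells. Shift numbers are shares of 600 mm and turn numbers shares of 90 degrees, none past 1 either way. Its arguments: {"type":"object","properties":{"rows":{"type":"array"},"grip_force":{"type":"number"}},"required":["rows"]}

```bash
ls; mkdir -p pics; python3 - <<'E'
from workcell import robot
import cv2
s=robot.get_state(); print(s); print(robot.tip_extent)
for n in("side","top"):
    print(n,robot.camera_info(n))
    cv2.imwrite(f"pics/{n}0.png",robot.grab_frame(n)[:,:,::-1])
E
```

```text
pics
{'time_s': 0.0, 'joint_positions': array([71.29354643, 34.38375462, -0.14524169, 91.68090475,  0.10275932,
       54.02460866, -4.57138372]), 'qvel': array([-0.05321573,  0.09337665, -0.00491905, -0.08210633,  0.00726922,
       -0.01719042, -0.03452488]), 'joint_torque': array([-1.17560940e-03, -7.76464319e+01,  1.56453386e+00, -2.58013594e+01,
        1.23802866e-02,  8.95977777e-03,  6.41644903e-06]), 'ee_pos': array([ 0.17908649, -0.70205506,  0.23842685]), 'eef_rot': array([[ 9.68949153e-01,  2.47259515e-01, -5.20831667e-04],
       [ 2.47260023e-01, -9.68948054e-01,  1.46611983e-03],
       [-1.42146752e-04, -1.54937642e-03, -9.99998790e-01]]), 'ft_force': array([-0.42911255, -0.20475861, -0.13989055]), 'moment': array([-0.00636042,  0.04858386,  0.0024186 ]), 'gripper_width': 0.08516674374970042}
0.008
side {'mtx': array([[467.56489866,   0.        , 255.33992909],
       [  0.        , 467.56489866, 194.90213239],
       [  0.        ,   0.        ,   1.        ]]), 'eye': array([ 0.46402265, -0.78416639,  0.8730941 ]), 'orientation': array([[ 0.99405482,  0.07211029, -0.08157892],
       [-0.10863338,  0.70732934, -0.69848693],
       [ 0.00733507,  0.70319649,  0.71095773]])}
top {'mtx': array([[493.55337582,   0.        , 256.58758562],
       [  0.        , 493.55337582, 190.52001723],
       [  0.        ,   0.        ,   1.        ]]), 'eye': array([0.29939719, 0.0143328 , 1.63596315]), 'orientation': array([[ 0.01955064,  0.98403432, -0.17690174],
       [-0.99977037,  0.01768882, -0.01209567],
       [-0.00877337,  0.1770976 ,  0.98415419]])}
```

View pics/top0.png

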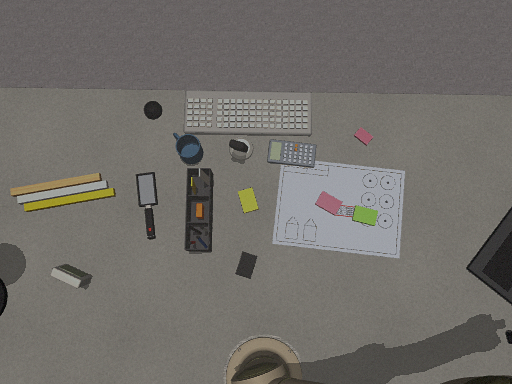

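View pics/side0.png

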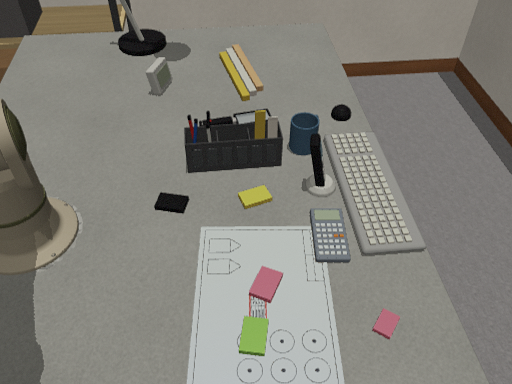

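The top view shows:
- Pink candidates: the pad on the drawing at (329,203) and a smaller pink block off the drawing at (364,136).
- Black pad at (246,265), yellow at (248,200), green at (365,215), red list at (346,211).
- Magnifier rim at (147,189), handle at (150,222).

I choose the pink at (329,203), which is the larger and not black. I'll measure it and check it in one close crop.

```bash
cat > h.py <<'E'
import numpy as np, cv2
from workcell import robot
def rays(n,px):
    c=robot.camera_info(n); K=np.array(c["mtx"]); p=np.atleast_2d(px).astype(float)
    d=np.c_[(p[:,0]-K[0,2])/K[0,0],-(p[:,1]-K[1,2])/K[1,1],-np.ones(len(p))]
    return np.array(c["eye"]),d@np.array(c["orientation"]).T
def plane(n,px,z):
    e,d=rays(n,px); return (e+d*((z-e[2])/d[:,2])[:,None])[:,:2]
def proj(n,P):
    c=robot.camera_info(n);K=np.array(c["mtx"]); q=(np.atleast_2d(P)-c["eye"])@np.array(c["orientation"])
    return np.c_[K[0,0]*q[:,0]/-q[:,2]+K[0,2],K[1,1]*q[:,1]/q[:,2]+K[1,2]]
HUE=dict(yellow=(24,36),green=(37,75),pink=(160,179),blue=(100,120))
def mask(im,col,smin=90,vmin=50):
    h=cv2.cvtColor(im,cv2.COLOR_RGB2HSV); a,b=HUE[col]
    return cv2.inRange(h,(a,smin,vmin),(b,255,255))
def blobs(m,amin=25):
    cs,_=cv2.findContours(m,cv2.RETR_EXTERNAL,cv2.CHAIN_APPROX_NONE)
    return sorted([c for c in cs if cv2.contourArea(c)>amin],key=cv2.contourArea,reverse=True)
def rect(n,c,z):
    """world rectangle: centre, (long, short) mm, yaw of the long side"""
    w=plane(n,c[:,0,:],z)*1000
    (x,y),(a,b),t=cv2.minAreaRect(w.astype(np.float32))
    if a<b: a,b,t=b,a,t+90
    return np.round([x,y,a,b,(t+90)%180-90],1)
E
python3 - <<'E'
from h import *
for n in("top","side"):
    im=cv2.imread(f"pics/{n}0.png")[:,:,::-1].copy()
    for c in("pink","green","yellow"):
        for b in blobs(mask(im,c)): print(n,c,b[:,0].mean(0).round(),rect(n,b,.014))
im=cv2.imread("pics/top0.png")
a=cv2.resize(im[180:240,300:400],None,fx=4,fy=4,interpolation=2)
b=cv2.resize(im[165:245,125:225],None,fx=4,fy=4,interpolation=2)
s=cv2.imread("pics/side0.png")
c=cv2.resize(s[255:365,215:325],None,fx=5.09,fy=5.09,interpolation=2)[:560,:396]
cv2.imwrite("pics/crop.png",np.hstack([np.vstack([a,b]),c]))
E
```

```text
top pink [363. 136.] [ 786.3 -324.2   52.9   37.2   51.3]
top pink [332. 204.] [ 553.7 -205.2   72.8   49.5   60.5]
top green [365. 215.] [ 515.2 -324.3   76.    51.2   76.7]
top yellow [ 68. 199.] [549.8 660.2 303.8  30.6 -78.6]
top yellow [248. 200.] [559.   63.2  78.3  51.5  17.2]
side pink [265. 284.] [ 555.2 -211.8   80.9   51.1   61.1]
side pink [386. 324.] [ 786.9 -332.8   59.    35.9   51.5]
side green [253. 336.] [ 516.1 -330.1   80.6   50.3   76.3]
side yellow [254. 196.] [560.   55.3  79.9  61.7  17.9]
side yellow [234.  74.] [548.8 665.3 308.2  34.7 -78.3]
```

View pics/crop.png

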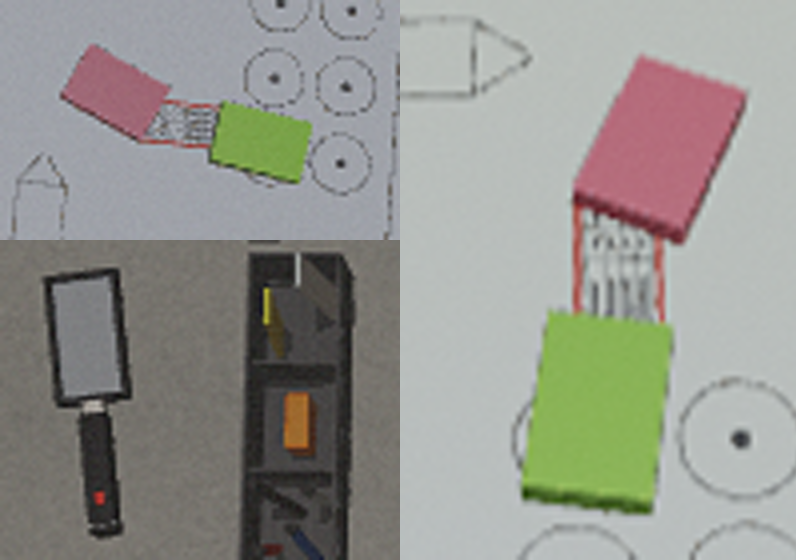

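The crop confirms the pink pad at (329,203) as full size, with the green pad and red list beside it. The magnifier's rim, handle and white neck are clear too. Next I'll refine the top faces of the pads and measure the magnifier.

```bash
python3 - <<'E'
from h import *
k=np.ones((3,3),np.uint8)
for n in("top","side"):
    im=cv2.imread(f"pics/{n}0.png")[:,:,::-1].copy(); V=im.max(2)
    for c in("pink","green","yellow"):
        m=mask(im,c); m=cv2.morphologyEx(m,cv2.MORPH_OPEN,np.ones((5,5),np.uint8))
        for b in blobs(m):
            t=np.zeros_like(m); cv2.drawContours(t,[b],-1,255,-1)
            med=np.median(V[t>0]); t[V<.8*med]=0
            t=cv2.morphologyEx(t,cv2.MORPH_OPEN,k)
            B=blobs(t)
            if B: print(n,c,med,b[:,0].mean(0).round(),rect(n,B[0],.014))
im=cv2.imread("pics/top0.png")[:,:,::-1].copy(); V=im.max(2)
roi=np.zeros_like(V); roi[165:245,125:175]=255
m=((V<48)&(roi>0)).astype(np.uint8)*255
for b in blobs(m): print("dark",b[:,0].mean(0).round(),cv2.boundingRect(b),rect("top",b,.014))
# lens: hole of the rim
cs,hh=cv2.findContours(m,cv2.RETR_CCOMP,cv2.CHAIN_APPROX_NONE)
for c,h in zip(cs,hh[0]):
    if h[3]>=0 and cv2.contourArea(c)>50: print("hole",rect("top",c,.007))
print("organiser",plane("top",[[186,168],[213,168],[186,252],[213,252]],.1).round(3).tolist())
print("phone",plane("top",[[240,148]],.0),"mug",plane("top",[[189,149]],.095),"calc",plane("top",[[292,152]],.018))
print(robot.tip_extent)
E
```

```text
top pink 157.0 [363. 136.] [ 787.2 -324.9   52.8   34.7   52.2]
top green 162.0 [365. 215.] [ 515.9 -324.9   74.7   49.7   76.8]
top yellow 159.0 [ 68. 199.] [551.2 663.1 298.5  24.2 -78.6]
top yellow 161.0 [248. 200.] [560.1  63.5  76.   49.9  16.9]
side pink 181.0 [266. 284.] [ 556.  -209.2   74.8   49.7   62.2]
side pink 181.0 [386. 323.] [ 788.7 -330.6   53.2   35.9   51.5]
side green 179.0 [253. 336.] [ 516.6 -327.9   75.4   50.3   76.3]
side yellow 184.0 [254. 196.] [560.8  60.6  75.3  52.   17.9]
side yellow 183.0 [234.  74.] [551.8 666.3 299.6  25.1 -78.6]
dark [150. 225.] (145, 208, 10, 31) [475.1 385.8 101.   25.6   8.9]
dark [148. 185.] (136, 172, 22, 34) [588.9 402.4 112.8  60.9   9.4]
organiser [[0.644, 0.26], [0.646, 0.174], [0.378, 0.248], [0.38, 0.164]]
phone [[0.74025837 0.09408768]] mug [[0.70850311 0.25388986]] calc [[ 0.72449119 -0.08274418]]
0.008
```

```bash
cat >> h.py <<'E'
def go(x,y,z,yyaw=None):
    """print the roll (first), then the tool-axis shift, as shares, to reach TCP mm and tool-y yaw"""
    s=robot.get_state(); R=np.array(s["eef_rot"]); p=np.array(s["ee_pos"])*1000
    cur=np.degrees(np.arctan2(R[1,1],R[0,1])); roll=0
    if yyaw is not None:
        roll=-((yyaw-cur+180)%360-180)
        a=np.radians(yyaw); R=np.array([[-np.sin(a),np.cos(a),0],[np.cos(a),np.sin(a),0],[0,0,-1]])
    d=R.T@(np.array([x,y,z])-p)
    print("t",round(s["time_s"],2),"tcp",p.round(1),"yaw",cur.round(2),"j7",round(s["joint_positions"][6],1),"w",round(s["gripper_width"]*1000,1),"tip",robot.tip_extent,
      "\n roll",round(roll,2),"share",round(roll/90,4),"shift mm",d.round(1),"share",(d/600).round(4),"rows",np.ceil(np.linalg.norm(d)/50))
E
python3 -c "
from h import *
go(555.5,-207.7,120,-28.3)"
```

```text
t 0.1 tcp [ 179.1 -702.1  238.5] yaw -75.68 j7 -4.6 w 85.6 tip 0.008 
 roll -47.38 share -0.5265 shift mm [613.8  97.  118.5] share [1.0229 0.1617 0.1975] rows 13.0
```

{"fn": "send_rows", "kwargs": {
  "rows": [
    [0.6,[0,0,0],-0.105],
    [0.6,[0,0,0],-0.105],
    [0.6,[0,0,0],-0.105],
    [0.6,[0,0,0],-0.105],
    [0.6,[0,0,0],-0.106],
    [0.6,[0.073,0.0116,0.014],0],
    [0.6,[0.073,0.0116,0.014],0],
    [0.6,[0.073,0.0116,0.014],0],
    [0.6,[0.073,0.0116,0.014],0],
    [0.6,[0.073,0.0116,0.014],0],
    [0.6,[0.073,0.0116,0.014],0],
    [0.6,[0.073,0.0116,0.014],0],
    [0.6,[0.073,0.0116,0.014],0],
    [0.6,[0.073,0.0116,0.014],0],
    [0.6,[0.073,0.0116,0.014],0],
    [0.6,[0.073,0.0116,0.014],0],
    [0.6,[0.073,0.0116,0.014],0],
    [0.6,[0.073,0.0116,0.014],0],
    [0.6,[0.073,0.0116,0.014],0]
  ],
  "grip_force": 30
}}

```text
time_s: 2.48
ee_pos: [0.5567, -0.2079, 0.1211]
eef_rot: [[0.475, 0.88, -0.001], [0.88, -0.475, 0.0], [-0.0, -0.0, -1.0]]
ft_force: [-1.2, 0.0, 0.9]
gripper_width: 0.0682
```

```bash
python3 -c "
from h import *
go(555.5,-207.7,15,-28.3)"
```

```text
t 2.48 tcp [ 556.7 -207.9  121.1] yaw -28.35 j7 -23.7 w 68.2 tip 0.008 
 roll -0.05 share -0.0005 shift mm [ -0.4  -1.2 106.1] share [-0.0007 -0.002   0.1769] rows 3.0
```

{"fn": "send_rows", "kwargs": {
  "rows": [
    [0.6,[0,-0.002,0.05],0],
    [0.6,[0,0,0.05],0],
    [0.6,[0,0,0.05],0],
    [0.6,[0,0,0.02],0],
    [0.6,[0,0,0.01],0],
    [0.6,[0,0,0],0],
    [-0.2,[0,0,0],0],
    [-0.2,[0,0,0],0],
    [-0.2,[0,0,0],0],
    [-0.2,[0,0,0],0],
    [-0.2,[0,0,0],0]
  ]
}}

```text
time_s: 3.85
ee_pos: [0.5555, -0.2088, 0.0148]
eef_rot: [[0.475, 0.88, 0.001], [0.88, -0.475, -0.001], [0.0, 0.001, -1.0]]
ft_force: [-1.3, 0.5, 7.4]
gripper_width: 0.0495
```

{"fn": "send_rows", "kwargs": {
  "rows": [
    [-0.2,[0,0,-0.02],0],
    [-0.2,[0,0,-0.04],0],
    [-0.2,[0,0,-0.06],0],
    [-0.2,[0,0,-0.06],0],
    [-0.2,[0,0,0],0]
  ]
}}

```text
time_s: 4.47
ee_pos: [0.5565, -0.2091, 0.1252]
eef_rot: [[0.475, 0.88, 0.005], [0.88, -0.475, -0.002], [0.001, 0.005, -1.0]]
ft_force: [1.1, 0.4, 0.4]
gripper_width: 0.0497
```

```bash
python3 - <<'E'
from h import *
for n in("top","side"):
    im=robot.grab_frame(n); cv2.imwrite(f"pics/{n}1.png",im[:,:,::-1])
im=cv2.imread("pics/side1.png"); 
cv2.imwrite("pics/c1.png",cv2.resize(im[150:384,150:400],None,fx=2.4,fy=2.4,interpolation=2))
go(560.5,62,120,-72.7)
print(robot.get_state()["ft_force"])
E
```

```text
t 4.58 tcp [ 555.1 -208.7  122.4] yaw -28.36 j7 -23.8 w 49.7 tip 0.008 
 roll 44.34 share 0.4927 shift mm [  85.7 -256.8    2.4] share [ 0.1428 -0.4281  0.0041] rows 6.0
[-0.00981069 -0.27406042 -0.54960449]
```

View pics/c1.png

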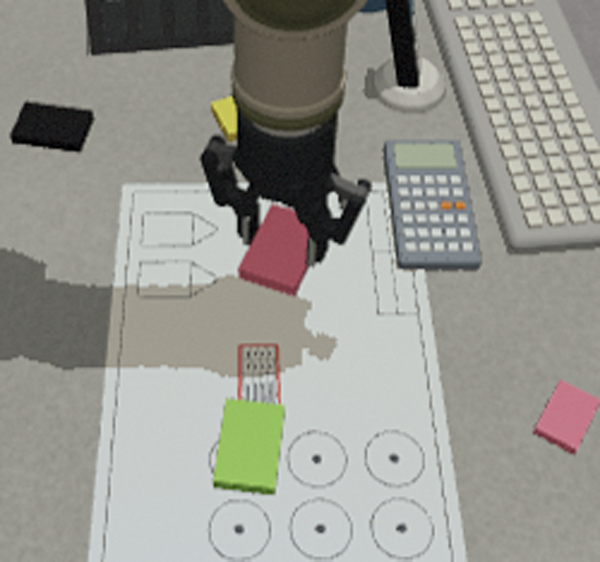

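The pink pad is held squarely and the green and list are undisturbed. Now to the yellow pad.

{"fn": "send_rows", "kwargs": {
  "rows": [
    [-0.2,[0,0,0],0.0985],
    [-0.2,[0,0,0],0.0985],
    [-0.2,[0,0,0],0.0985],
    [-0.2,[0,0,0],0.0985],
    [-0.2,[0,0,0],0.0987],
    [-0.2,[0.02,-0.061,0],0],
    [-0.2,[0.02,-0.061,0],0],
    [-0.2,[0.02,-0.061,0],0],
    [-0.2,[0.02,-0.061,0],0],
    [-0.2,[0.02,-0.061,0],0],
    [-0.2,[0.02,-0.061,0],0],
    [-0.2,[0.021,-0.062,0],0],
    [-0.2,[0,0,0.04],0],
    [-0.2,[0,0,0.04],0],
    [-0.2,[0,0,0.03],0],
    [-0.2,[0,0,0],0],
    [-0.2,[0,0,0],0]
  ]
}}

```text
time_s: 6.7
ee_pos: [0.5596, 0.0616, 0.0559]
eef_rot: [[0.955, 0.297, -0.0], [0.297, -0.955, -0.0], [-0.0, 0.0, -1.0]]
ft_force: [-0.2, 1.4, 0.2]
gripper_width: 0.0493
```

```bash
python3 -c "
from h import *
go(559.6,61.7,30,-72.7)"
```

```text
t 6.7 tcp [559.6  61.6  55.9] yaw -72.71 j7 -77.8 w 49.3 tip 0.008 
 roll -0.01 share -0.0001 shift mm [ 0.1 -0.1 25.9] share [ 0.0001 -0.0002  0.0431] rows 1.0
```

{"fn": "send_rows", "kwargs": {
  "rows": [
    [-0.2,[0,0,0.03],0],
    [-0.2,[0,0,0.007],0],
    [-0.2,[0,0,0.003],0],
    [-0.2,[0,0,0.003],0],
    [-0.2,[0,0,0],0]
  ]
}}

```text
time_s: 7.32
ee_pos: [0.5595, 0.0618, 0.0299]
eef_rot: [[0.955, 0.298, 0.0], [0.298, -0.955, 0.0], [0.0, 0.0, -1.0]]
ft_force: [0.2, 0.1, -0.7]
gripper_width: 0.0499
```

{"fn": "send_rows", "kwargs": {
  "rows": [
    [-0.2,[0,0,0.002],0],
    [-0.2,[0,0,0.002],0],
    [-0.2,[0,0,0],0]
  ]
}}

```text
time_s: 7.7
ee_pos: [0.5596, 0.0619, 0.0287]
eef_rot: [[0.955, 0.298, 0.001], [0.298, -0.955, 0.0], [0.001, -0.0, -1.0]]
ft_force: [-1.8, -0.5, 15.9]
gripper_width: 0.0497
```

{"fn": "send_rows", "kwargs": {
  "rows": [
    [-0.2,[0,0,-0.001],0],
    [0.3,[0,0,0],0],
    [0.6,[0,0,0],0],
    [0.6,[0,0,0],0],
    [0.6,[0,0,-0.02],0],
    [0.6,[0,0,-0.05],0],
    [0.6,[0,0,-0.08],0],
    [0.6,[0,0,0],0]
  ]
}}

```text
time_s: 8.7
ee_pos: [0.5612, 0.062, 0.1218]
eef_rot: [[0.955, 0.297, 0.006], [0.297, -0.955, 0.001], [0.006, 0.001, -1.0]]
ft_force: [0.4, -0.8, -0.4]
gripper_width: 0.0687
```

```bash
python3 -c "
from h import *
go(516.2,-326.4,120,-13.4)"
```

```text
t 8.7 tcp [561.2  62.  121.8] yaw -72.7 j7 -78.4 w 68.7 tip 0.008 
 roll -59.3 share -0.6589 shift mm [-388.2   46.2    1.8] share [-0.6471  0.077   0.003 ] rows 8.0
```

{"fn": "send_rows", "kwargs": {
  "rows": [
    [0.6,[0,0,0],-0.11],
    [0.6,[0,0,0],-0.11],
    [0.6,[0,0,0],-0.11],
    [0.6,[0,0,0],-0.11],
    [0.6,[0,0,0],-0.11],
    [0.6,[0,0,0],-0.109],
    [0.6,[-0.081,0.0096,0],0],
    [0.6,[-0.081,0.0096,0],0],
    [0.6,[-0.081,0.0096,0],0],
    [0.6,[-0.081,0.0096,0],0],
    [0.6,[-0.081,0.0096,0],0],
    [0.6,[-0.081,0.0096,0],0],
    [0.6,[-0.081,0.0096,0],0],
    [0.6,[-0.08,0.0098,0],0],
    [0.6,[0,0,0],0],
    [0.6,[0,0,0],0]
  ]
}}

```text
time_s: 10.7
ee_pos: [0.5142, -0.3258, 0.1177]
eef_rot: [[0.232, 0.973, -0.001], [0.973, -0.232, 0.001], [0.001, -0.001, -1.0]]
ft_force: [0.7, 0.4, 0.7]
gripper_width: 0.0682
```

```bash
python3 - <<'E'
from h import *
for n in("top","side"):
    im=robot.grab_frame(n); cv2.imwrite(f"pics/{n}2.png",im[:,:,::-1]); V=im.max(2)
    for c in("pink","yellow","green"):
        for b in blobs(mask(im,c),15):
            t=np.zeros_like(V); cv2.drawContours(t,[b],-1,255,-1)
            med=np.median(V[t>0]); t[V<.8*med]=0
            B=blobs(t,15)
            if B: print(n,c,b[:,0].mean(0).round(),rect(n,B[0],.028 if c=="pink" else .014))
t=cv2.imread("pics/top2.png")[170:230,215:295]; s=cv2.imread("pics/side2.png")[160:220,215:295]
cv2.imwrite("pics/c2.png",np.hstack([cv2.resize(q,None,fx=5,fy=5,interpolation=2) for q in(t,s)]))
go(516.2,-326.4,13,-13.4)
E
```

```text
top pink [363. 136.] [ 783.3 -322.3   52.5   35.1   50.3]
top pink [243. 192.] [582.7  77.3  36.5  20.2 -89. ]
top yellow [ 69. 199.] [551.3 662.6 299.6  24.2 -78.6]
top green [361. 214.] [ 518.5 -313.6   52.3   49.7   76.7]
side pink [386. 324.] [ 783.1 -338.    52.9   35.1   51.3]
side yellow [234.  74.] [551.4 668.2 303.6  25.1 -78.6]
side green [253. 336.] [ 516.1 -330.2   80.8   50.3   76.9]
t 10.8 tcp [ 514.9 -324.8  117.9] yaw -13.26 j7 -2.1 w 68.0 tip 0.008 
 roll 0.14 share 0.0015 shift mm [ -1.2   1.7 104.9] share [-0.002   0.0028  0.1749] rows 3.0
```

View pics/c2.png

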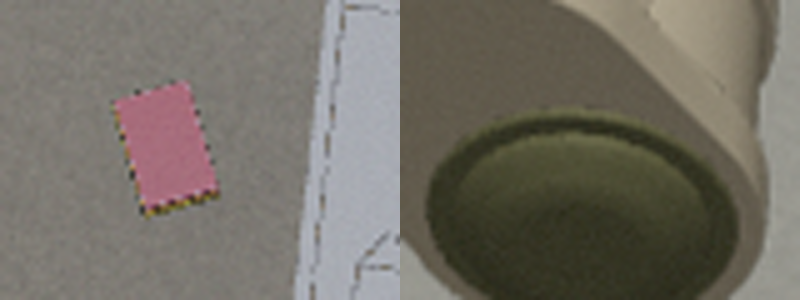

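Pink now sits squarely on yellow in the top view: yellow shows only as thin slivers at the edges, about (247,200). Next the green pad.

{"fn": "send_rows", "kwargs": {
  "rows": [
    [0.6,[-0.001,0.0028,0.05],0],
    [0.6,[-0.001,0,0.05],0],
    [0.6,[0,0,0.05],0],
    [0.6,[0,0,0.02],0],
    [0.6,[0,0,0.004],0],
    [0.6,[0,0,0],0],
    [-0.2,[0,0,0],0],
    [-0.2,[0,0,0],0],
    [-0.2,[0,0,0],0],
    [-0.2,[0,0,0],0],
    [-0.2,[0,0,0],0]
  ]
}}

```text
time_s: 12.18
ee_pos: [0.5164, -0.3284, 0.015]
eef_rot: [[0.232, 0.973, 0.002], [0.973, -0.232, -0.001], [-0.0, 0.002, -1.0]]
ft_force: [-0.4, 0.8, 5.0]
gripper_width: 0.0498
```

{"fn": "send_rows", "kwargs": {
  "rows": [
    [-0.2,[0,0,-0.02],0],
    [-0.2,[0,0,-0.04],0],
    [-0.2,[0,0,-0.06],0],
    [-0.2,[0,0,-0.06],0],
    [-0.2,[0,0,0],0],
    [-0.2,[0,0,0],0]
  ]
}}

```text
time_s: 12.92
ee_pos: [0.5156, -0.3283, 0.122]
eef_rot: [[0.232, 0.973, 0.0], [0.973, -0.232, -0.0], [-0.0, 0.0, -1.0]]
ft_force: [-1.8, -0.1, -0.7]
gripper_width: 0.05
```

```bash
python3 - <<'E'
from h import *
im=cv2.imread("pics/top2.png")[:,:,::-1].copy()
h=cv2.cvtColor(im,cv2.COLOR_RGB2HSV).astype(int)
m=(((h[...,0]>150)|(h[...,0]<8))&(h[...,1]>70)&(h[...,2]>110)).astype(np.uint8)*255
m[:,:230]=0;m[:,265:]=0
for b in blobs(m): print("pink on stack",rect("top",b,.028))
for b in blobs(mask(im,"yellow",60)):
    print(b[:,0].mean(0).round(),rect("top",b,.014))
go(560,62,125,-72.7); print(robot.get_state()["ft_force"])
E
```

```text
pink on stack [560.5  62.8  74.   49.5  17.2]
[ 69. 199.] [549.6 659.8 307.1  31.1 -78.6]
[401. 279.] [ 308.6 -432.1  178.8   52.8  -25.8]
[419. 231.] [ 460.2 -499.5  147.6   51.5  -85.1]
[313. 368.] [  29.3 -153.6  111.1   30.7   24.9]
[245. 376.] [  1.2  57.6  62.4  18.6 -39.4]
[434. 256.] [ 383.5 -546.9   81.6   15.3   66.1]
t 12.93 tcp [ 515.6 -328.3  122. ] yaw -13.4 j7 -2.1 w 50.0 tip 0.008 
 roll 59.3 share 0.6589 shift mm [ 158.5 -359.4   -3. ] share [ 0.2641 -0.599  -0.0049] rows 8.0
[-1.78567948 -0.08862845 -0.71852897]
```

```bash
python3 -c "
from h import *
go(558.7,61.4,122,-72.8)"
```

```text
t 12.93 tcp [ 515.6 -328.3  122. ] yaw -13.4 j7 -2.1 w 50.0 tip 0.008 
 roll 59.4 share 0.66 shift mm [ 156.4 -359.5    0. ] share [ 2.607e-01 -5.992e-01  1.000e-04] rows 8.0
```

{"fn": "send_rows", "kwargs": {
  "rows": [
    [-0.2,[0,0,0],0.11],
    [-0.2,[0,0,0],0.11],
    [-0.2,[0,0,0],0.11],
    [-0.2,[0,0,0],0.11],
    [-0.2,[0,0,0],0.11],
    [-0.2,[0,0,0],0.11],
    [-0.2,[0.0326,-0.075,0],0],
    [-0.2,[0.0326,-0.075,0],0],
    [-0.2,[0.0326,-0.075,0],0],
    [-0.2,[0.0326,-0.075,0],0],
    [-0.2,[0.0326,-0.075,0],0],
    [-0.2,[0.0326,-0.075,0],0],
    [-0.2,[0.0326,-0.075,0],0],
    [-0.2,[0.0326,-0.075,0],0],
    [-0.2,[0,0,0.04],0],
    [-0.2,[0,0,0.04],0],
    [-0.2,[0,0,0.02],0],
    [-0.2,[0,0,0],0],
    [-0.2,[0,0,0],0]
  ]
}}

```text
time_s: 15.3
ee_pos: [0.559, 0.0618, 0.062]
eef_rot: [[0.955, 0.296, 0.0], [0.296, -0.955, -0.0], [0.0, 0.0, -1.0]]
ft_force: [-0.3, -0.8, 0.0]
gripper_width: 0.0498
```

```bash
python3 -c "
from h import *
go(558.7,61.4,43,-72.8)"
```

```text
t 15.3 tcp [559.   61.8  62. ] yaw -72.81 j7 -78.3 w 49.8 tip 0.008 
 roll -0.01 share -0.0001 shift mm [-0.4  0.3 19. ] share [-0.0007  0.0005  0.0317] rows 1.0
```

{"fn": "send_rows", "kwargs": {
  "rows": [
    [-0.2,[-0.0007,0.0005,0.02],0],
    [-0.2,[0,0,0.007],0],
    [-0.2,[0,0,0.002],0],
    [-0.2,[0,0,0.002],0],
    [-0.2,[0,0,0.001],0],
    [-0.2,[0,0,0],0]
  ]
}}

```text
time_s: 16.05
ee_pos: [0.5585, 0.0617, 0.0429]
eef_rot: [[0.955, 0.296, 0.0], [0.296, -0.955, 0.0], [0.0, 0.0, -1.0]]
ft_force: [-0.2, -1.1, 4.3]
gripper_width: 0.0494
```

{"fn": "send_rows", "kwargs": {
  "rows": [
    [0.3,[0,0,0],0],
    [0.6,[0,0,0],0],
    [0.6,[0,0,0],0],
    [0.6,[0,0,-0.02],0],
    [0.6,[0,0,-0.05],0],
    [0.6,[0,0,-0.08],0],
    [0.5,[0,0,-0.08],-0.11],
    [0.4,[0,0,-0.08],-0.11],
    [0.3,[0,0,-0.05],-0.11],
    [0.3,[0,0,-0.02],-0.11],
    [0.3,[0,0,0],-0.11],
    [0.3,[0,0,0],-0.11],
    [0.3,[0,0,0],-0.11],
    [0.3,[0,0,0],-0.11]
  ]
}}

```text
time_s: 17.8
ee_pos: [0.5582, 0.0614, 0.2712]
eef_rot: [[-0.117, 0.993, 0.0], [0.993, 0.117, -0.001], [-0.001, 0.0, -1.0]]
ft_force: [0.5, -0.1, 0.0]
gripper_width: 0.0553
```

```bash
python3 - <<'E'
from h import *
go(500,388,270,99.2)
E
```

```text
t 17.8 tcp [558.2  61.4 271.2] yaw 6.73 j7 -13.1 w 55.3 tip 0.008 
 roll -92.47 share -1.0274 shift mm [  5.2 331.7   1.2] share [0.0087 0.5528 0.0021] rows 7.0
```

{"fn": "send_rows", "kwargs": {
  "rows": [
    [0.3,[0,0,0],-0.114],
    [0.3,[0,0,0],-0.114],
    [0.3,[0,0,0],-0.114],
    [0.3,[0,0,0],-0.114],
    [0.3,[0,0,0],-0.114],
    [0.3,[0,0,0],-0.114],
    [0.3,[0,0,0],-0.114],
    [0.3,[0,0,0],-0.114],
    [0.3,[0,0,0],-0.115],
    [0.3,[0.001,0.079,0],0],
    [0.3,[0.001,0.079,0],0],
    [0.3,[0.001,0.079,0],0],
    [0.3,[0.001,0.079,0],0],
    [0.3,[0.001,0.079,0],0],
    [0.3,[0.001,0.079,0],0],
    [0.3,[0.001,0.079,0],0],
    [0.3,[0,0,0],0],
    [0.3,[0,0,0],0]
  ]
}}

```text
time_s: 20.05
ee_pos: [0.5033, 0.3881, 0.2707]
eef_rot: [[-0.988, -0.154, 0.0], [-0.154, 0.988, -0.001], [-0.0, -0.001, -1.0]]
ft_force: [0.2, -0.5, 0.0]
gripper_width: 0.0553
```

```bash
cat > pile.py <<'E'
from h import *
import sys
tag=sys.argv[1]
for n in("top","side"):
    im=robot.grab_frame(n); cv2.imwrite(f"pics/{n}{tag}.png",im[:,:,::-1])
    h=cv2.cvtColor(im,cv2.COLOR_RGB2HSV).astype(int)
    H,S,V=h[...,0],h[...,1],h[...,2]
    g=((H>36)&(H<75)&(S>90)&(V>100)).astype(np.uint8)*255
    for b in blobs(g): print(n,"green",b[:,0].mean(0).round(),rect(n,b,.042))
    r=(((H<8)|(H>172))&(S>80)).astype(np.uint8)*255
    r[plane(n,np.indices(r.shape)[::-1].reshape(2,-1).T,0).reshape(*r.shape,2)[...,1]>-.15]=0
    r=cv2.morphologyEx(r,cv2.MORPH_CLOSE,np.ones((3,3)))
    for b in blobs(r,40): print(n,"red",b[:,0].mean(0).round(),rect(n,b,.0005))
E
python3 pile.py 3; python3 - <<'E'
from h import *
t=cv2.imread("pics/top3.png"); s=cv2.imread("pics/side3.png")
R=lambda q:cv2.resize(q,(400,300),interpolation=2)
cv2.imwrite("pics/c3.png",np.vstack([np.hstack([R(t[170:230,215:295]),R(t[180:240,300:380])]),np.hstack([R(s[165:225,215:295]),R(s[255:345,215:335])])]))
go(500,388,60,99.2)
E
```

```text
top green [248. 198.] [560.   62.2  75.   50.   17.6]
top red [363. 135.] [ 791.  -327.    54.2   38.5   51.1]
side green [255. 189.] [561.6  55.6  77.8  60.2  17.4]
side red [386. 323.] [ 791.9 -325.3   60.    37.1   50.2]
t 20.15 tcp [503.9 387.2 270.6] yaw 98.75 j7 34.7 w 55.7 tip 0.008 
 roll -0.45 share -0.005 shift mm [  3.7   1.4 210.6] share [0.0062 0.0023 0.3509] rows 5.0
```

View pics/c3.png

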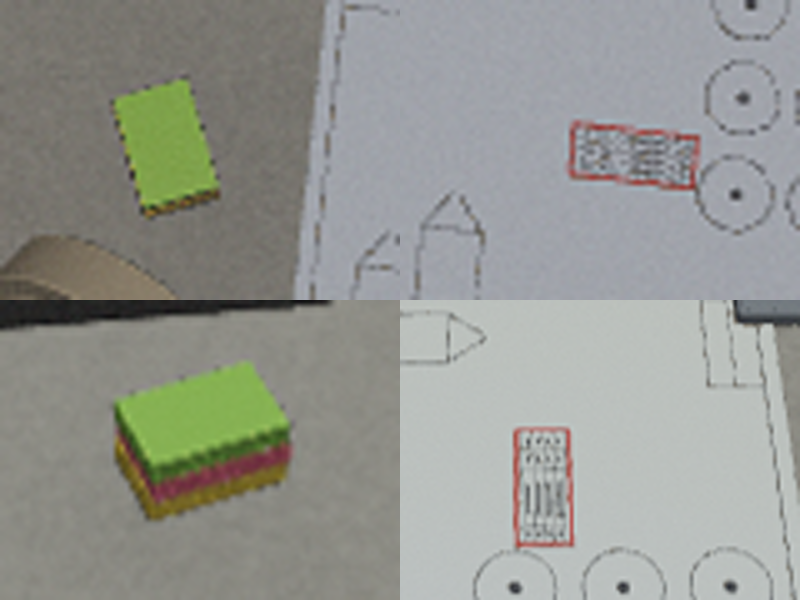

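The pile is square: green (560,62, 17.6°), pink and yellow flush in both views. The red frame is fully visible, at about (363,211) in the top view and (269,297) in the side view. Now I'll measure it, and the magnifier again if it can be seen.

```bash
python3 - <<'E'
from h import *
for n,(x0,x1,y0,y1) in dict(top=(325,372,198,223),side=(244,276,288,342)).items():
    im=cv2.imread(f"pics/{n}3.png")[:,:,::-1].astype(int)
    d=im[...,0]-(im[...,1]+im[...,2])//2
    m=np.zeros(d.shape,np.uint8); m[y0:y1,x0:x1]=(d[y0:y1,x0:x1]>22)*255
    p=cv2.findNonZero(m); print(n,len(p),rect(n,p,.0008))
    # outline of the whole drawing for its yaw/centre check
    h=cv2.cvtColor(im.astype(np.uint8),cv2.COLOR_RGB2HSV)
    w=((h[...,2]>135)&(h[...,1]<40)).astype(np.uint8)*255; w=cv2.morphologyEx(w,cv2.MORPH_OPEN,np.ones((5,5)))
    b=blobs(w,2000)
    if b: print("drawing",rect(n,b[0],.0008))
im=cv2.imread("pics/top3.png")[:,:,::-1]
V=im.max(2); print(V[172:206,136:158].min(1))
E
```

```text
top 92 [ 530.6 -266.    85.7   38.4   84.6]
drawing [ 544.3 -242.8  417.4  294.7   84.3]
side 177 [ 531.7 -268.3   85.7   36.4   84.3]
drawing [ 480.6  -75.7 1005.3  680.3   -6.1]
[ 36  30  29  28  28  20  33  36  36  36  41  31  30  28  29  58  78  84
  89  90  97 102 101 107 110 115  97  69  66  66  69  69  54  65]
```

{"fn": "send_rows", "kwargs": {
  "rows": [
    [0.1,[0.006,0.002,0.06],-0.005],
    [-0.15,[0,0,0.08],0],
    [-0.15,[0,0,0.08],0],
    [-0.15,[0,0,0.06],0],
    [-0.15,[0,0,0.04],0],
    [-0.15,[0,0,0],0],
    [-0.15,[0,0,0],0],
    [-0.15,[0,0,0],0]
  ]
}}

```text
time_s: 21.15
ee_pos: [0.5003, 0.3897, 0.0799]
eef_rot: [[-0.987, -0.161, 0.002], [-0.161, 0.987, 0.001], [-0.002, 0.001, -1.0]]
ft_force: [-0.4, 0.5, 0.2]
gripper_width: 0.0366
```

```bash
python3 - <<'E'
from h import *
go(500,388,45,99.2)
im=robot.grab_frame("top"); cv2.imwrite("pics/top4.png",im[:,:,::-1])
cv2.imwrite("pics/c4.png",cv2.resize(im[160:260,110:230,::-1],None,fx=5,fy=5,interpolation=2))
E
```

```text
t 21.15 tcp [500.3 389.7  79.9] yaw 99.26 j7 24.5 w 36.6 tip 0.008 
 roll 0.06 share 0.0007 shift mm [ 0.5 -1.6 34.9] share [ 0.0009 -0.0027  0.0581] rows 1.0
```

View pics/c4.png

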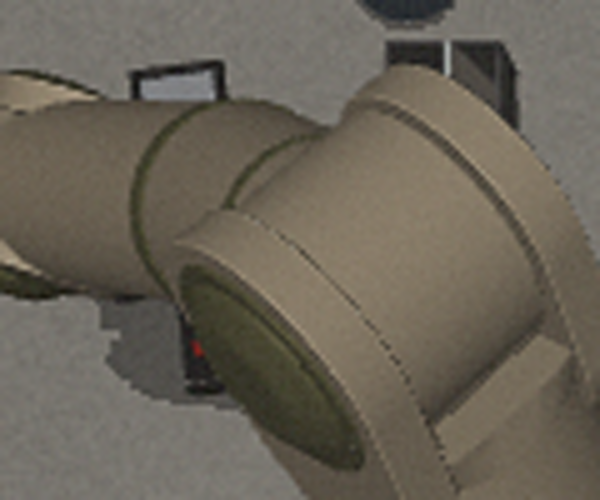

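Only the lens end and handle tail show from the top, with the wrist above the handle. One side view should confirm that the arm clears the organiser's pens.

```bash
python3 - <<'E'
from h import *
im=robot.grab_frame("side"); cv2.imwrite("pics/side4.png",im[:,:,::-1])
cv2.imwrite("pics/c5.png",cv2.resize(im[0:220,60:360,::-1],None,fx=2.5,fy=2.5,interpolation=2))
print(robot.get_state()["joint_positions"].round(1))
E
```

```text
[-24.   42.5 -29.5 109.5  33.7  36.8  24.5]
```

View pics/c5.png

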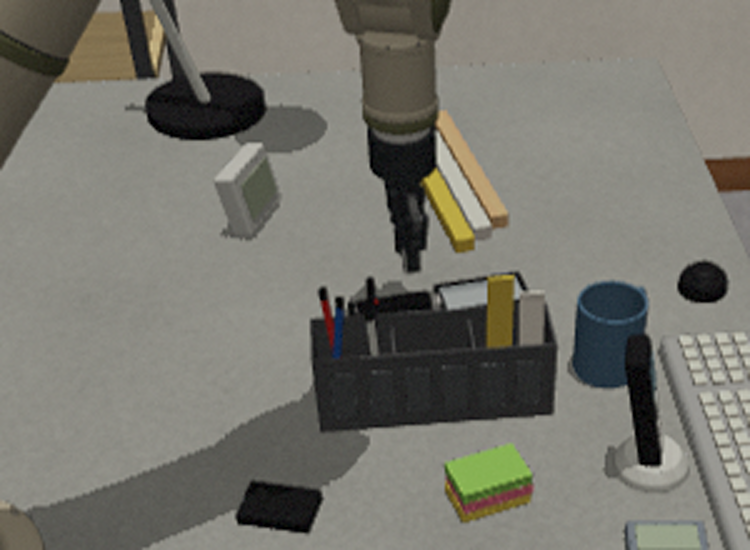

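The arm clears the pens easily, and the fingers are above the handle. The fingertips show at about (225,107) in the side view. I'll check how far they stand ahead of the TCP.

```bash
python3 - <<'E'
from h import *
for z in(80,75,70,65,60,55): print(z,proj("side",[.5003,.3897,z/1000]).round(1))
im=cv2.imread("pics/side4.png"); print(im[100:116,218:232].max(2))
E
```

```text
80 [[222.5 102.1]]
75 [[222.6 103.5]]
70 [[222.7 104.9]]
65 [[222.8 106.3]]
60 [[222.8 107.7]]
55 [[222.9 109.1]]
[[ 58  16  40  73  27  13  23  24  17  44  91 123 127 140]
 [125  89  47  82  38  17  18  27  18  55 112 147 142 138]
 [143 132  92  79  51  18  18  16  27  53 109 146 142 142]
 [145 141 129  77  60  21  19  25  22  42 110 147 143 141]
 [140 141 137  75  65  17  28  22  24  43 110 145 140 138]
 [142 140 136  70  66  22  24  27  23  43 112 144 142 138]
 [142 144 136  61  63  15  18  28  22  35 105 146 140 140]
 [142 143 139  84  76  17  14  16  13  34  95 145 140 139]
 [144 142 139 103  79  35  38  43  54  73 114 141 140 142]
 [141 141 138 126 110  93  98 110 127 125 133 141 138 138]
 [139 142 140 139 133 130 134 139 142 136 140 136 133 135]
 [142 145 140 140 139 139 142 139 140 136 136 135 134 133]
 [115 114 120 141 140 140 138 139 136 136 135 135 134 134]
 [ 87  87  98 143 140 140 136 137 140 139 138 134 136 138]
 [ 93  90  93 121 143 141 142 138 139 139 140 140 140 141]
 [ 90  91  89  93 121 143 142 142 142 142 138 125 128 141]]
```

{"fn": "send_rows", "kwargs": {
  "rows": [
    [-0.15,[0.0008,-0.0027,0.04],0],
    [-0.15,[0,0,0.04],0],
    [-0.15,[0,0,0.015],0],
    [-0.15,[0,0,0.007],0],
    [-0.15,[0,0,0.004],0],
    [-0.15,[0,0,0],0],
    [-0.15,[0,0,0],0]
  ]
}}

```text
time_s: 22.12
ee_pos: [0.4995, 0.388, 0.0153]
eef_rot: [[-0.987, -0.162, 0.0], [-0.162, 0.987, 0.0], [-0.001, 0.0, -1.0]]
ft_force: [1.1, 0.1, -0.7]
gripper_width: 0.0361
```

{"fn": "send_rows", "kwargs": {
  "rows": [
    [-0.15,[0,0,0.003],0],
    [-0.15,[0,0,0],0],
    [-0.7,[0,0,0],0],
    [-0.7,[0,0,0],0],
    [-0.7,[0,0,0],0],
    [-0.7,[0,0,0],0],
    [-0.7,[0,0,0],0]
  ],
  "grip_force": 70
}}

```text
time_s: 23.0
ee_pos: [0.4993, 0.3881, 0.0134]
eef_rot: [[-0.987, -0.162, 0.0], [-0.162, 0.987, 0.0], [-0.0, 0.0, -1.0]]
ft_force: [-1.0, -0.2, 4.9]
gripper_width: 0.0221
```

{"fn": "send_rows", "kwargs": {
  "rows": [
    [-0.7,[0,0,-0.01],0],
    [-0.7,[0,0,-0.02],0],
    [-0.7,[0,0,-0.04],0],
    [-0.7,[0,0,-0.06],0],
    [-0.7,[0,0,-0.06],0],
    [-0.7,[0,0,-0.06],0],
    [-0.7,[0,0,-0.06],0],
    [-0.7,[0,0,-0.06],0],
    [-0.7,[0,0,-0.03],0],
    [-0.7,[0,0,0],0],
    [-0.7,[0,0,0],0]
  ]
}}

```text
time_s: 24.38
ee_pos: [0.499, 0.3871, 0.2517]
eef_rot: [[-0.987, -0.162, -0.001], [-0.162, 0.987, -0.001], [0.002, -0.001, -1.0]]
ft_force: [0.8, -0.0, -1.7]
gripper_width: 0.0221
```

```bash
python3 - <<'E'
from h import *
s=robot.get_state(); print(s["ft_force"].round(2),s["moment"].round(3))
for n in("top","side"):
    im=robot.grab_frame(n); cv2.imwrite(f"pics/{n}5.png",im[:,:,::-1])
cv2.imwrite("pics/c6.png",np.hstack([cv2.resize(cv2.imread(f"pics/{n}5.png")[y:y+200,x:x+200],None,fx=2,fy=2,interpolation=2) for n,x,y in(("top",60,90),("side",140,0))]))
a=np.radians(84.4); go(531.2+90*np.cos(a),-267.2+90*np.sin(a),250,-5.6)
E
```

```text
[ 0.83 -0.03 -1.66] [0.004 0.025 0.005]
t 24.48 tcp [498.9 387.3 251.5] yaw 99.31 j7 33.9 w 22.5 tip 0.008 
 roll 104.91 share 1.1656 shift mm [-558.2   96.     1.5] share [-0.9304  0.16    0.0025] rows 12.0
```

View pics/c6.png

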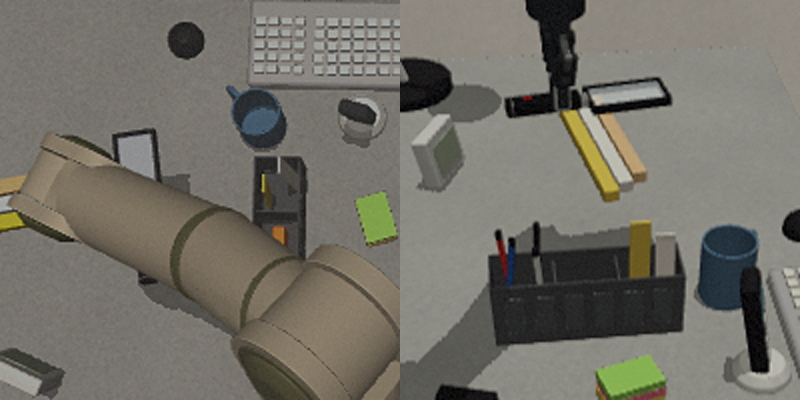

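The magnifier is held level and clear of the organiser, mug and rulers. Rotating, then carrying it over.

{"fn": "send_rows", "kwargs": {
  "rows": [
    [-0.7,[0,0,0],0.05],
    [-0.7,[0,0,0],0.093],
    [-0.7,[0,0,0],0.093],
    [-0.7,[0,0,0],0.093],
    [-0.7,[0,0,0],0.093],
    [-0.7,[0,0,0],0.093],
    [-0.7,[0,0,0],0.093],
    [-0.7,[0,0,0],0.093],
    [-0.7,[0,0,0],0.093],
    [-0.7,[0,0,0],0.093],
    [-0.7,[0,0,0],0.093],
    [-0.7,[0,0,0],0.093],
    [-0.7,[0,0,0],0.093],
    [-0.7,[0,0,0],0],
    [-0.7,[0,0,0],0]
  ]
}}

```text
time_s: 26.35
ee_pos: [0.4991, 0.3879, 0.2524]
eef_rot: [[0.095, 0.996, -0.001], [0.996, -0.095, -0.001], [-0.001, -0.001, -1.0]]
ft_force: [-0.1, 0.5, -0.7]
gripper_width: 0.0225
```

```bash
python3 -c "
from h import *
go(540,-177.6,250,-5.6)"
```

```text
t 26.35 tcp [499.1 387.9 252.4] yaw -5.44 j7 -54.2 w 22.5 tip 0.008 
 roll 0.16 share 0.0018 shift mm [-558.8   95.9    2.4] share [-0.9313  0.1599  0.004 ] rows 12.0
```

{"fn": "send_rows", "kwargs": {
  "rows": [
    [-0.7,[-0.03,0.005,0],0.0018],
    [-0.7,[-0.065,0.0112,0],0],
    [-0.7,[-0.065,0.0112,0],0],
    [-0.7,[-0.065,0.0112,0],0],
    [-0.7,[-0.065,0.0112,0],0],
    [-0.7,[-0.065,0.0112,0],0],
    [-0.7,[-0.065,0.0112,0],0],
    [-0.7,[-0.065,0.0112,0],0],
    [-0.7,[-0.065,0.0112,0],0],
    [-0.7,[-0.065,0.0112,0],0],
    [-0.7,[-0.065,0.0112,0],0],
    [-0.7,[-0.065,0.0112,0],0],
    [-0.7,[-0.065,0.0112,0],0],
    [-0.7,[-0.065,0.0112,0],0],
    [-0.7,[-0.055,0.009,0],0],
    [-0.7,[0,0,0],0],
    [-0.7,[0,0,0],0]
  ]
}}

```text
time_s: 28.48
ee_pos: [0.5374, -0.1772, 0.253]
eef_rot: [[0.101, 0.995, -0.001], [0.995, -0.101, 0.0], [0.0, -0.001, -1.0]]
ft_force: [0.9, 0.6, -2.3]
gripper_width: 0.0227
```

```bash
python3 -c "
from h import *
go(540,-177.6,60,-5.6)"
```

```text
t 28.48 tcp [ 537.4 -177.2  253. ] yaw -5.81 j7 3.6 w 22.7 tip 0.008 
 roll -0.21 share -0.0024 shift mm [ -0.2   2.6 193. ] share [-3.000e-04  4.300e-03  3.216e-01] rows 4.0
```

{"fn": "send_rows", "kwargs": {
  "rows": [
    [-0.7,[0,0.0043,0.04],-0.0024],
    [-0.7,[0,0,0.06],0],
    [-0.7,[0,0,0.06],0],
    [-0.7,[0,0,0.06],0],
    [-0.7,[0,0,0.05],0],
    [-0.7,[0,0,0.03],0],
    [-0.7,[0,0,0.02],0],
    [-0.7,[0,0,0],0],
    [-0.7,[0,0,0],0],
    [-0.7,[0,0,0],0]
  ]
}}

```text
time_s: 29.72
ee_pos: [0.5412, -0.1773, 0.0619]
eef_rot: [[0.097, 0.995, 0.001], [0.995, -0.097, -0.0], [-0.0, 0.001, -1.0]]
ft_force: [0.1, 1.1, -1.3]
gripper_width: 0.0226
```

```bash
python3 - <<'E'
from h import *
go(540,-177.6,44.5,-5.6)
for n in("top","side"):
    im=robot.grab_frame(n); cv2.imwrite(f"pics/{n}6.png",im[:,:,::-1])
cv2.imwrite("pics/c7.png",np.hstack([cv2.resize(cv2.imread(f"pics/{n}6.png")[y:y+100,x:x+100],None,fx=4,fy=4,interpolation=2) for n,x,y in(("top",300,170),("side",210,245))]))
E
```

```text
t 29.73 tcp [ 541.2 -177.3   61.9] yaw -5.58 j7 1.0 w 22.6 tip 0.008 
 roll 0.02 share 0.0002 shift mm [-0.4 -1.2 17.4] share [-0.0007 -0.0019  0.029 ] rows 1.0
```

View pics/c7.png

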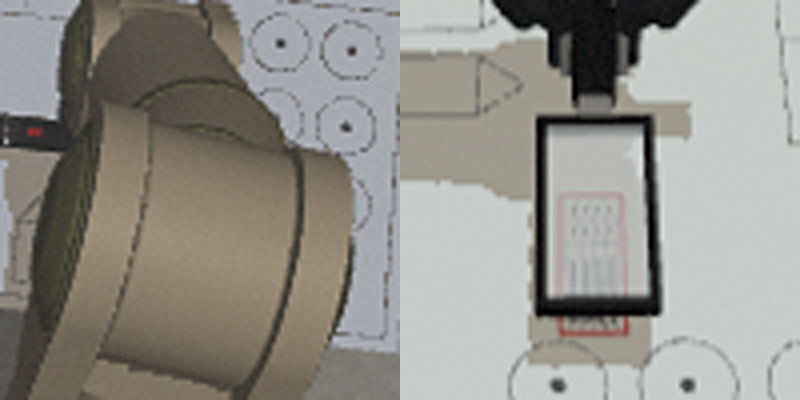

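The side view shows the lens level and parallel above the list, with the lens at about (359,299)→crop centre (600,215). The top view is hidden by the arm. Lowering, then measuring the lens against the frame.

{"fn": "send_rows", "kwargs": {
  "rows": [
    [-0.7,[-0.0007,-0.0019,0.015],0],
    [-0.7,[0,0,0.01],0],
    [-0.7,[0,0,0.004],0],
    [-0.7,[0,0,0],0],
    [-0.7,[0,0,0],0]
  ]
}}

```text
time_s: 30.45
ee_pos: [0.5397, -0.1775, 0.0437]
eef_rot: [[0.097, 0.995, 0.0], [0.995, -0.097, -0.0], [-0.0, 0.0, -1.0]]
ft_force: [0.0, 0.2, -1.5]
gripper_width: 0.0223
```

```bash
cat > lens.py <<'E'
from h import *
go(540,-177.6,44.5,-5.6)
im=robot.grab_frame("side"); cv2.imwrite("pics/side7.png",im[:,:,::-1])
c=cv2.resize(im[260:345,215:300,::-1],None,fx=6,fy=6,interpolation=2); cv2.imwrite("pics/c8.png",c)
V=im.max(2)
zt=float(robot.get_state()["ee_pos"][2])-.0134+.014
# rim side edges, 50% crossings of brightness, per row; outer edges lie on the rim's top face
L=[];R=[];LI=[];RI=[]
ec=proj("side",[.5312,-.2672,zt])[0]; print("expect lens px",ec,"ztop",zt)
for r in range(int(ec[1])-14,int(ec[1])+12):
    row=V[r].astype(float); x0=int(ec[0])
    dark=row<70
    run=[x for x in range(x0-30,x0+30) if dark[x]]
    l=[x for x in run if x<x0-5]; q=[x for x in run if x>x0+5]
    if l and q: L.append((min(l)-.5,r));R.append((max(q)+.5,r)); LI.append((max(l)+.5,r));RI.append((min(q)-.5,r))
def fit(P):
    w=plane("side",np.array(P),zt)*1000; vx,vy,x,y=cv2.fitLine(w.astype(np.float32),cv2.DIST_HUBER,0,.01,.01).ravel()
    return np.array([x,y]),np.degrees(np.arctan2(vy,vx))%180
cx=[]
u=np.array([np.cos(np.radians(84.4)),np.sin(np.radians(84.4))]); v=np.array([-u[1],u[0]]); C=np.array([531.2,-267.2])
for nm,P in zip(("L","R","LI","RI"),(L,R,LI,RI)):
    p,a=fit(P); print(nm,"across",((p-C)@v).round(2),"yaw",a.round(2))
# ends: columns near the middle, dark runs
for x in(int(ec[0])-5,int(ec[0])-2,int(ec[0])+1,int(ec[0])+4):
    rows=[r for r in range(int(ec[1])-45,int(ec[1])+45) if V[r,x]<70]
    print(x,rows)
    near=max(rows)+.5
    for nm,r,z in(("near bottom edge@underside",near,zt-.014),):
        p=plane("side",[(x,r)],z)[0]*1000; print(nm,"along",((p-C)@u).round(1))
print("lens ends (LI..) expected px far outer/near outer top, near bottom:",[proj("side",np.r_[(C+k*u)/1000,z]).round(1).tolist() for k,z in((56,zt),(50,zt),(50,zt-.007),(-50,zt),(-56,zt),(-56,zt-.014))])
E
python3 lens.py
```

```text
t 30.45 tcp [ 539.7 -177.5   43.7] yaw -5.59 j7 0.8 w 22.3 tip 0.008 
 roll 0.01 share 0.0002 shift mm [-0.   0.3 -0.8] share [-0.0001  0.0005 -0.0014] rows 1.0
expect lens px [257.5606377  298.73431987] ztop 0.04436993957188637
L across 30.76 yaw 84.87
R across -29.72 yaw 85.03
LI across 25.68 yaw 82.35
RI across -25.82 yaw 85.23
252 [253, 254, 255, 256, 257, 258, 259, 260, 261, 262, 263, 264, 265, 266, 267, 268, 269, 270, 271, 272, 273, 274, 275, 279, 280, 281, 325, 326, 327, 328]
near bottom edge@underside along -59.0
255 [253, 254, 255, 256, 257, 258, 259, 260, 261, 262, 263, 264, 265, 266, 267, 268, 269, 270, 271, 272, 273, 279, 280, 325, 326, 327, 328]
near bottom edge@underside along -59.0
258 [253, 254, 255, 256, 257, 258, 259, 260, 261, 262, 263, 264, 265, 266, 267, 268, 269, 270, 271, 272, 273, 279, 280, 325, 326, 327, 328]
near bottom edge@underside along -59.0
261 [253, 254, 255, 256, 257, 258, 259, 260, 261, 262, 263, 264, 265, 266, 267, 268, 269, 270, 271, 272, 273, 279, 280, 325, 326, 327, 328]
near bottom edge@underside along -59.1
lens ends (LI..) expected px far outer/near outer top, near bottom: [[[257.2, 275.9]], [[257.2, 278.3]], [[257.2, 280.2]], [[257.9, 320.8]], [[258.0, 323.5]], [[257.9, 327.1]]]
```

View pics/c8.png

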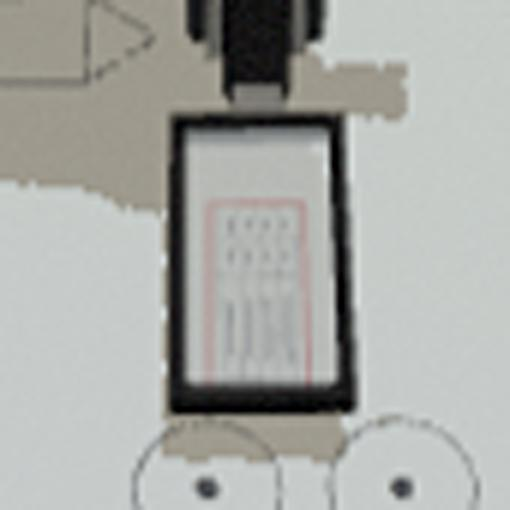

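The list is seen whole in width. The lens looks centred across (+0.5 mm) and parallel (0.5° off), but along it there may be a 2–6 mm offset, depending on how the rim's near face is read. I'll settle that with the unobstructed top picture taken after lifting, where the TCP is known.

```bash
python3 - <<'E'
from h import *
im=cv2.imread("pics/top5.png"); V=im.max(2).astype(float)
print(V[150:162,112:146:3].astype(int))
ln=np.radians(9.31); u=np.array([np.cos(ln),np.sin(ln)]); v=np.array([-u[1],u[0]]); T=np.array([498.9,387.3])
for x in range(119,137,2):
    col=V[146:160,x]; k=np.argmax(col<67)
    r=146+k-1+(col[k-1]-67)/(col[k-1]-col[k])
    p=[plane("top",[(x,r)],z)[0]*1000-T for z in(.2521,.2465,.238)]
    print(x,round(r,2),[((q@u).round(1),(q@v).round(1)) for q in p])
for r in range(158,170,3):
    row=V[r]; l=[x for x in range(108,122) if row[x]<67]; R=[x for x in range(128,145) if row[x]<67]
    if l and R:
        print(r,[((plane("top",[(x,r)],.252)[0]*1000-T)@v).round(1) for x in(min(l)-.5,max(R)+.5)])
# the same in the initial picture, TCP at grasp
im=cv2.imread("pics/top0.png"); V=im.max(2).astype(float); T=np.array([499.3,388.1])
for x in range(140,156,3):
    col=V[166:180,x]; k=np.argmax(col<67); r=166+k-1+(col[k-1]-67)/(col[k-1]-col[k])
    p=plane("top",[(x,r)],.014)[0]*1000-T; 
    col=V[198:212,x]; kk=[i for i in range(14) if col[i]<67]
    q=plane("top",[(x,198+max(kk)+.5)],.014)[0]*1000-T if kk else p
    print("t0",x,(p@u).round(1),(q@u).round(1),kk)
E
```

```text
[[125 120 120 121 127 120 122 116 123 123 126 125]
 [119 121 120 123 122 123 122 122 121 122 118 125]
 [119 122 121 120 118 122 120 121 119 120 128 121]
 [120 120 119 120 117 118 122 127 120 118 122 124]
 [127 122 123 121 123 127 128  72  57 118 117 117]
 [120 116 126 128  99  74  38  47  40 120 121 119]
 [125 119  99  57  33  40  34  37  37 124 119 125]
 [123 124  41  41  28  59  81 133  46 122 120 126]
 [123 128  41  57 121 130 150 154  47 118 117 128]
 [122 127  60 141 148 145 145 150  41 127 123 121]
 [121 119  53 149 147 147 146 148  47 123 125 120]
 [117 131  57 147 145 143 148 144  48 120 119 119]]
119 156.19 [(np.float64(148.2), np.float64(20.2)), (np.float64(149.8), np.float64(21.7)), (np.float64(152.3), np.float64(23.8))]
121 155.86 [(np.float64(148.3), np.float64(14.4)), (np.float64(150.0), np.float64(15.8)), (np.float64(152.5), np.float64(18.0))]
123 155.67 [(np.float64(148.1), np.float64(8.6)), (np.float64(149.7), np.float64(10.0)), (np.float64(152.2), np.float64(12.1))]
125 155.54 [(np.float64(147.6), np.float64(2.8)), (np.float64(149.2), np.float64(4.2)), (np.float64(1
[... 349 characters left out ...]
.9), np.float64(-13.4)), (np.float64(152.3), np.float64(-11.4))]
133 154.2 [(np.float64(148.2), np.float64(-20.5)), (np.float64(149.9), np.float64(-19.2)), (np.float64(152.4), np.float64(-17.3))]
135 154.26 [(np.float64(147.2), np.float64(-26.2)), (np.float64(148.9), np.float64(-25.0)), (np.float64(151.3), np.float64(-23.1))]
158 [np.float64(30.8), np.float64(-32.3)]
161 [np.float64(31.6), np.float64(-34.3)]
164 [np.float64(55.3), np.float64(-33.4)]
167 [np.float64(47.5), np.float64(-32.5)]
t0 140 148.7 35.6 [4, 5, 6, 7, 8]
t0 143 148.2 34.2 [7, 8]
t0 146 147.7 16.0 [6, 11, 12, 13]
t0 149 147.3 14.6 [6, 10, 11, 12, 13]
t0 152 147.8 13.2 [5, 6, 7, 11, 12, 13]
t0 155 122.6 35.1 [0, 1, 2, 5, 6]
```

Both cameras agree: the lens is about 2–3 mm too far towards −y and about 1 mm off across. I'll correct that.

{"fn": "send_rows", "kwargs": {
  "rows": [
    [-0.7,[0.002,0.001,0],0],
    [-0.7,[0.002,0.001,0],0],
    [-0.7,[0,0,0],0],
    [-0.7,[0,0,0],0],
    [-0.7,[0,0,0],0],
    [-0.7,[0,0,0],0]
  ]
}}

```text
time_s: 31.25
ee_pos: [0.541, -0.1753, 0.0436]
eef_rot: [[0.097, 0.995, -0.0], [0.995, -0.097, -0.0], [-0.0, -0.0, -1.0]]
ft_force: [0.5, 0.3, -1.7]
gripper_width: 0.0226
```

```bash
python3 lens.py | grep -v near; python3 pile.py 9; python3 - <<'E'
from h import *
s=robot.get_state(); print(s["ft_force"].round(1),s["eef_rot"].round(3).tolist(),s["qvel"].round(2))
t=cv2.imread("pics/top9.png");q=cv2.imread("pics/side9.png")
cv2.imwrite("pics/c9.png",np.hstack([cv2.resize(t[80:280,120:390],(400,296)),cv2.resize(q[80:380,120:440],(400,375))[:296]]))
E
```

```text
t 31.25 tcp [ 541.  -175.3   43.6] yaw -5.59 j7 0.7 w 22.6 tip 0.008 
 roll 0.01 share 0.0001 shift mm [-2.4 -0.8 -0.9] share [-0.004  -0.0013 -0.0014] rows 1.0
expect lens px [257.56000429 298.76656528] ztop 0.04424905572468587
L across 28.78 yaw 84.78
R across -31.05 yaw 82.28
LI across 24.69 yaw 84.61
RI across -26.92 yaw 82.46
252 [253, 254, 255, 256, 257, 258, 259, 260, 261, 262, 263, 264, 265, 266, 267, 278, 279, 280, 324, 325, 326, 327]
255 [253, 254, 255, 256, 257, 258, 259, 260, 261, 262, 263, 264, 265, 266, 267, 268, 269, 270, 271, 272, 279, 280, 323, 324, 325, 326, 327]
258 [253, 254, 255, 256, 257, 258, 259, 260, 261, 262, 263, 264, 265, 266, 267, 268, 269, 270, 271, 272, 278, 279, 280, 323, 324, 325, 326, 327]
261 [253, 254, 255, 256, 257, 258, 259, 260, 261, 262, 263, 264, 265, 266, 267, 268, 269, 270, 271, 272, 278, 279, 280, 324, 325, 326, 327]
top green [248. 198.] [559.8  62.2  75.4  50.   17.6]
top red [363. 135.] [ 790.6 -326.7   54.9   38.9   50.3]
side red [386. 323.] [ 791.9 -325.3   60.    37.1   50.2]
[ 0.5 -0.8 -1.3] [[0.097, 0.995, -0.0], [0.995, -0.097, -0.0], [-0.0, -0.0, -1.0]] [ 0.01 -0.02 -0.07 -0.03 -0.02 -0.03 -0.01]
```

View pics/c9.png

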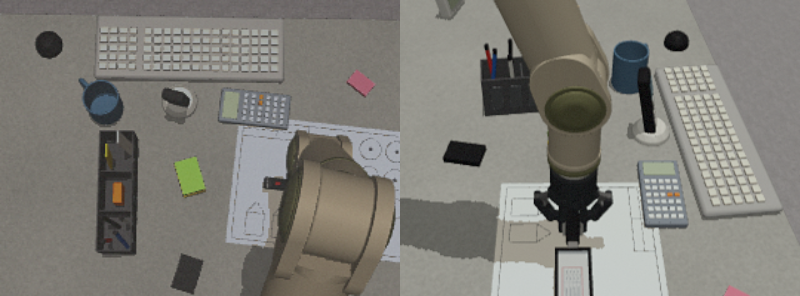

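The pile is in place, the other things haven't moved and the arm is still, so I'm handing in.

```bash
python3 -c "
from workcell import robot
robot.close_job()
s=robot.get_state(); print(s['time_s'],s['ee_pos'],s['gripper_width'])"
```

```text
the job is handed in; nothing more can be done
the job is handed in; nothing more can be done
```

I stacked pink, then green, on the yellow pad. I then lifted the magnifier over the organiser and handed in the job at about 31 s, still holding it over the red-framed list.

**Pile:** Green is at (560, 62) mm, yaw 17.6°, and pink is at (560.5, 62.8) mm, yaw 17.2°. Yellow measured (560, 63.5) mm, yaw 16.9° before stacking, so the pads agree within about 1.5 mm. The edges looked flush in both views.

**Magnifier:** It is level, with its underside about 30 mm above the drawing by the arm's reading. Only the side camera sees the lens, because the arm blocks the top view.
- **Across the list:** the lens is within about 1 mm of centre.
- **Long sides:** they fit the frame's 84.4° within about 1°. Single rim edges disagreed by up to 2°.
- **Along the list:** this is the least certain. The side camera suggested an error of 2–6 mm, depending on how the rim's near face was read, and the top camera about 2 mm. I corrected by 2.4 mm, which should leave 0–3 mm.

**Other things:** I saw no sign that the organiser, phone, mug or calculator had been disturbed. This was judged by eye in the pictures. The highest wrist force I read was about 16 N, while setting down the pink pad.

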